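# Open the quick-action drill vice to its end stop

## Robot

A 6-joint arm with a two-finger parallel gripper is mounted at the origin on the work surface. World frame = base frame: x ahead of the robot, y to its left, z up, the work surface at z = 0. Lengths are in m, angles in rad, forces in N, time in s.
With the tool pointing down it reaches from about 0.25 to 0.775 m from the base axis. Payload 8.9 kg.
Tool frame: the origin (TCP) lies between the finger pads; the fingertips stand 22 mm ahead of it and the grasp point (between the pads) lies 3 mm ahead of it; z points along the fingers, y is the direction in which the jaws open and shut (so a half turn about z gives the same grasp; the last joint's range is limited). The gripper opens to 85 mm and grips with 20 to 120 N. Pads are 22 mm wide; open, the fingers measure 114 mm over their backs; the gripper's body (76 mm by 85 mm) begins 54 mm behind the grasp point. The pads swing forward as they close: fully open they stand 13 mm farther back than shut.
Start: joints at [1.147, 0.291, -0.153, 1.127, 0, 1.431], TCP at [0.148, 0.504, 0.253] pointing down, gripper open.
Joint ranges: [-2.52, 2.52], [-0.91, 1.74], [-1.3, 1.37], [-1.96, 2.02], [-1.52, 1.47], [-3.14, 3.14]. Speed limits (rad/s): [2.22, 2.22, 2.79, 3.14, 3.14, 3.14].

## Interface

Orientations are given as a unit quaternion [w, x, y, z].
In Python, from rig import bot gives the robot as it stands.
- The arm moves only by the tool play_rows, never from a script. Its argument "deltas" is a list of rows, each a list of 7 numbers: the opening in per cent of the stroke, from 0 (shut) to 100 (fully open), then the shift along the tool's x, y, z in mm, then the turn, a rotation vector about the tool's x, y, z in degrees. A call has 1 to 20 rows; each row is the pose to reach, as a shift and turn from the pose measured when the call began, along the tool's axes at that moment; what a row does not reach only later rows make up. A row lasts 1/8 s, in which the tool goes at most 62.5 mm and 10.7 degrees, less where a joint would pass 70% of its speed; a pose out of reach is approached as far as the arm can. A call with a gripper value outside its range is refused whole. The fingers move at their own pace and stop on an object; "newtons" is the grip in N (left out, the last holds). Time passes only in rows, so rows that repeat a pose let the fingers close. It gives the time, the measured TCP pose, the force and the opening at its end, in the units of the state.
- bot.sense(): the state, without advancing time (a new reading comes with each control period).
- bot.grab_frame(name): name is "scene" or "side" or "wrist"; returns (picture, depth): 384x512x3 uint8, red, green, blue; 384x512 float32, m along the optical axis (not along the pixel's ray), 0 where there is no reading.
- bot.get_calibration(name): a dict with "camera_matrix" (3x3 intrinsics, pixels), "R" (3x3) and "t" (3): a world point X has camera coordinates R X + t. Camera axes: x right, y down, z forward; pixel columns grow to the right and rows downward; lengths in m; the calibration is good to about 2 mm. A picture is of the moment at which its call begins: read the wrist's pose just before it. get_calibration takes no time and is no camera call; for the wrist camera it gives the pose at the moment of the call.
- bot.close_job(): hands the job in, once; it reports no verdict.
The state is a dict: "t": time; "qpos": joint angles; "dq": joint speeds; "tau": joint torques, N m; "position": TCP position; "eef_rot": TCP orientation; "contact_force": force on the tool from outside, world axes, zero at the start; "ft_torque": the same for the moment, N m; "grip_width": opening from 0.0 (shut) to 1.0 (fully open).
Only numpy, scipy, OpenCV 4.12 (cv2) and the standard library are available. Lean on these libraries where they do the work, as an engineer would, in place of code of your own. Each camera call takes 0.05 s, during which the arm holds its last target. There are 200 camera calls.

## Task

The knuckle block in the drill vice has been drilled: open the vice to its widest. Hold the quick-release button on top of the sliding jaw down while you push the jaw back, keep it down until the jaw meets the end stop, then let go so that the button springs up. Do not force anything; the knuckle block stays lying in the vice, and the printed hand and the drill driver stay where they are.

Things in the scene. Friction and masses are not known exactly. Their poses are not given: they have to be found in the camera images.
- vice: Grey cast drill vice bolted to the bench, at any heading. Origin on the bench, under the middle of the button's travel; its x axis is the way the sliding jaw opens, z is up. Bed 270 mm long (x -165 to +105 mm), 104 mm wide, 36 mm high, slotted along its middle; four lugs reach to y = +-70 mm. The fixed jaw stands at x -165 to -127 mm, 79 mm high.
- vice_stop (a point): End stop: a low bar across the bed at its open end, 16 mm thick (x 85 to 101 mm of the vice), top 48 mm above the bench. This point: the middle of its top.
- vice_jaw (a joint): Travel of the sliding jaw along the vice's +x, in m: 0 most closed (40 mm between the jaws), 0.090 against the end stop. It starts between 0 and 0.046. With the button up, a ratchet rack (teeth 8 mm apart, 4 mm play) stops it from opening; with the button down it slides level with 1 to 2 N. A fingertip pressing the button drags it along by friction, or by pushing the ledge behind the button.
- vice_ledge (a point): Thumb ledge on the sliding jaw's deck behind the button: x +28 to +38 mm from the button's middle, 60 mm wide; this point is the middle of its top, 88 mm above the bench. The jaw is a grey cast block, x -42 to +38 mm from the button's middle, 100 mm wide, deck 76 mm above the bench; a spindle with a 90 mm cross bar sticks out behind to x +120 mm, its top 68 mm above the bench.
- vice_button (a joint): How far the quick-release button is pressed, in m: 0 up, 0.007 fully down. A spring holds it up; it takes about 2 N to start and 5 N to go fully down. From 0.005 on, the jaw is free; let go, it springs up again and the jaw locks at the next tooth. At the end stop it springs up fully.
- vice_button_top (a point): Middle of the flat top of the quick-release button: a black round button with rounded rim, 34 mm across (flat top 27 mm), on the deck of the sliding jaw. Its top stands 90 mm above the bench when up, 83 mm when fully down; it travels with the jaw, and at the end stop lies at x = +45 mm, y = 0 of the vice.
- knuckle: Dark grey printed block 26 x 62 x 30 mm with four holes, lying loose on the vice's bed beside the fixed jaw (its top 66 mm above the bench). Origin: centre of its underside. Leave it there.
- printed_hand: Dark grey printed hand, about 220 x 90 x 54 mm, lying loose beside the vice on its +y side. Origin on the bench, at the knuckles; fingers along its +x. Bystander.
- drill: Black drill driver lying on its side, about 190 x 170 x 56 mm, loose beside the vice on its -y side. Origin on the bench, in its middle. Bystander.

How it is judged:
By the outcome, as a careful person would: the job done as asked, in the order asked, and still so for the second after the job is handed in, with the robot touching nothing.
It also fails if it takes over 35 s, if anything falls off the work surface, if the arm or the gripper's body presses on something with over 40 N, if the wrist force passes 120 N, or if a joint passes its speed limit or range.

## Working session

There is one attempt and no reset: what is moved stays moved. The work goes in short steps, Python scripts to look and compute and a tool call to move; the robot and the scene stay as the last step left them, time stands still between calls to the robot, and variables do not carry over. Pictures are saved under pics/ and viewed, about 8 in all and at most 12, crops included, and the job is handed in when it is done.

Besides the shell and the picture viewer there is one more tool, called as name(argument=value, ...), one argument or row to a line, values as JSON. play_rows: Moves the arm, as the interface text tells. Its arguments: {"type":"object","properties":{"deltas":{"type":"array","items":{"type":"array","items":{"type":"number"}}},"newtons":{"type":"number"}},"required":["deltas"]}

```bash
mkdir -p pics; cat > h.py <<'E'
import numpy as np, cv2
from rig import bot
def grab(n,f):
    c=bot.get_calibration(n); im,d=bot.grab_frame(n)
    cv2.imwrite(f'pics/{f}.png',cv2.cvtColor(im,cv2.COLOR_RGB2BGR)); np.savez(f'pics/{f}.npz',im=im,d=d,K=c['camera_matrix'],R=c['R'],t=c['t'])
def load(f): return np.load(f'pics/{f}.npz')
def ray(z,u,v,h):
    K,R,t=z['K'],np.array(z['R']),np.array(z['t'])
    o=-R.T@t; r=R.T@np.linalg.solve(K,[u,v,1.]); return o+r*(h-o[2])/r[2]
def cloud(z):
    K,R,t=z['K'],np.array(z['R']),np.array(z['t']); d=z['d']
    v,u=np.mgrid[:384,:512]; P=np.linalg.solve(K,np.stack([u,v,1+0*u]).reshape(3,-1).astype(float))*d.ravel()
    return (R.T@(P-t[:,None])).T.reshape(384,512,3)
E
python3 - <<'E'
from h import *
s=bot.sense(); print(s)
grab('scene','s1');grab('side','d1');grab('wrist','w1')
a=cv2.imread('pics/s1.png');b=cv2.imread('pics/d1.png')
for n in ('s1','d1','w1'):
    z=load(n); print(n,-z['R'].T@z['t'])
E
```

```text
{'t': 0.0, 'qpos': array([ 1.14669666e+00,  2.91265603e-01, -1.54120771e-01,  1.12668640e+00,
       -3.82901766e-06,  1.43150111e+00]), 'dq': array([ 7.80418465e-04, -4.66894624e-04, -4.13402183e-04,  1.96178789e-04,
        2.82525915e-04, -1.55245820e-06]), 'tau': array([-1.61609674e-03, -5.37146401e+01,  3.31372619e+01,  1.59817573e-02,
       -7.56696431e-05,  9.16580859e-06]), 'position': array([0.14733739, 0.50348326, 0.25274198]), 'eef_rot': array([-1.75577790e-04,  1.41921403e-01,  9.89877724e-01, -6.13597561e-04]), 'contact_force': array([-0.02603499,  0.5356416 ,  0.7885846 ]), 'ft_torque': array([-0.01875238, -0.02006749, -0.008992  ]), 'grip_width': 1.0014060164119818}
s1 [ 0.99369536 -0.21394645  0.9040324 ]
d1 [ 0.33498916 -0.4105194   0.68032006]
w1 [0.06835664 0.52590774 0.37294252]
```

View pics/s1.png

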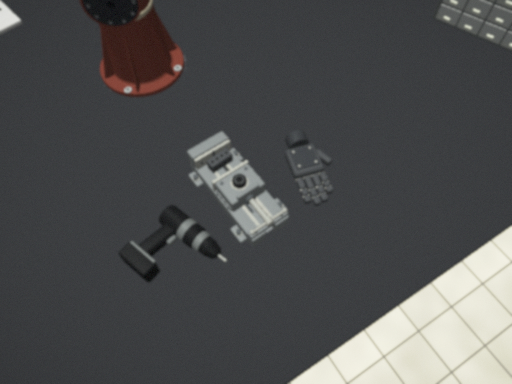

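View pics/d1.png

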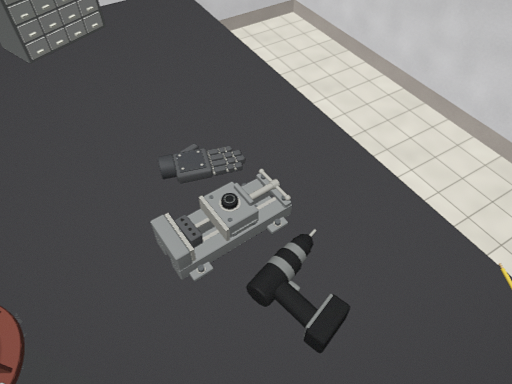

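The scene view has the button at (239,181), the fixed jaw at about (210,148) and the open end at about (268,215). The side view has the button at (230,200), the fixed jaw at (173,240) and the open end at (280,190).

```bash
python3 - <<'E'
from h import *
for n,uv,far,near in (('s1',(239,181),(209,147),(268,213)),('d1',(230,200),(173,240),(275,190))):
    z=load(n); g=cv2.cvtColor(z['im'],cv2.COLOR_RGB2GRAY); P=cloud(z)
    u,v=uv; w=g[v-14:v+14,u-14:u+14]
    m=(w<70).astype(np.uint8); k,l,st,c=cv2.connectedComponentsWithStats(m)
    i=1+np.argmax(st[1:,4]); print(n,'button',st[i],c[i]+[u-14,v-14], 'ray90',ray(z,*(c[i]+[u-14,v-14]),.088), 'depth',P[v,u])
    print(' far',ray(z,*far,.079),'near',ray(z,*near,.05))
    B=ray(z,u,v,.085); s=(P[...,2]>.02)&(P[...,2]<.1)&(g>95)&(np.hypot(P[...,0]-B[0],P[...,1]-B[1])<.25)
    k,l,st,c=cv2.connectedComponentsWithStats(s.astype(np.uint8)); i=1+np.argmax(st[1:,4])
    q=P[l==i]; print(st[i]); 
    for lo,hi in ((.072,.082),(.03,.04)):
        r=q[(q[:,2]>lo)&(q[:,2]<hi)]; print(lo,len(r),cv2.minAreaRect(r[:,:2].astype(np.float32)*1000) if len(r)>5 else '')
E
python3 - <<'E'
import cv2
a=cv2.imread('pics/d1.png')[150:290,140:340]; cv2.imwrite('pics/d1c.png',cv2.resize(a,None,fx=4,fy=4,interpolation=2))
E
```

```text
s1 button [ 9  9 11 11 89] [239.38202247 181.43820225] ray90 [0.5513625  0.01027042 0.088     ] depth [0.54967277 0.01025561 0.08757849]
 far [0.42420119 0.00112587 0.079     ] near [0.63750361 0.03224358 0.05      ]
[ 195  149   93   92 3090]
0.072 900 ((542.2709350585938, 11.468204498291016), (81.90900421142578, 98.59049987792969), 4.413685321807861)
0.03 1360 ((547.9413452148438, 10.958206176757812), (240.55026245117188, 104.6436767578125), 3.942915439605713)
d1 button [  5   7  17  16 177] [229.31638418 201.02259887] ray90 [0.54400384 0.00848659 0.088     ] depth [0.54550163 0.00825406 0.09045701]
 far [ 0.4155501  -0.01046287  0.079     ] near [0.654352   0.01100493 0.05      ]
[ 151  169  141  106 5121]
0.072 2191 ((491.19195556640625, 9.068275451660156), (185.25808715820312, 102.89433288574219), 4.766892910003662)
0.03 1561 ((532.3244018554688, 11.746379852294922), (267.2935791015625, 105.00801849365234), 4.06776762008667)
```

View pics/d1c.png

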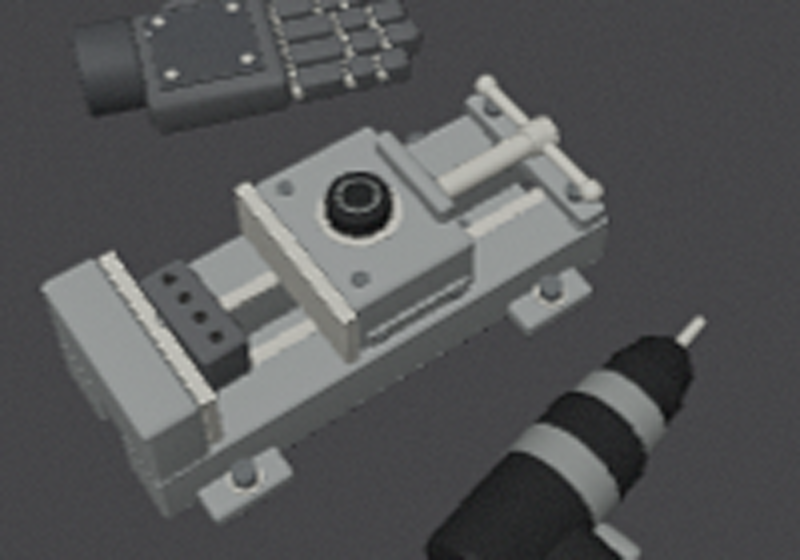

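The side crop shows the vice opening towards roughly world +x, at about 4.2°. The button is clear at crop (358,200), with the ledge behind it. Next I hover above the button with the fingers shut and align tool x with the vice axis.

play_rows(
  deltas=[
    [0,-45,-31,4,0,0,-2],
    [0,-90,-62,8,0,0,-4],
    [0,-135,-93,12,0,0,-6],
    [0,-180,-124,16,0,0,-8],
    [0,-225,-155,20,0,0,-10],
    [0,-270,-186,24,0,0,-12],
    [0,-315,-217,28,0,0,-14],
    [0,-360,-248,32,0,0,-16],
    [0,-405,-279,36,0,0,-18],
    [0,-450,-310,42,0,0,-20],
    [0,-495,-341,47,0,0,-20.5],
    [0,-523,-362,50,0,0,-20.5],
    [0,-523,-362,50,0,0,-20.5],
    [0,-523,-362,50,0,0,-20.5],
    [0,-523,-362,50,0,0,-20.5],
    [0,-523,-362,50,0,0,-20.5],
  ],
  newtons=30,
)

```text
t: 2.15
position: [0.5472, 0.01, 0.2034]
eef_rot: [-0.0, -0.037, 0.999, -0.0]
contact_force: [0.6, 0.0, -0.1]
grip_width: 0.001
```

```bash
python3 - <<'E'
from h import *
grab('wrist','w2'); s=bot.sense(); print(s['t'],s['position'],s['eef_rot'],s['contact_force'],s['grip_width'])
E
```

```text
2.2 [0.5473237  0.00984382 0.20341963] [-6.26269745e-05 -3.69975965e-02  9.99315256e-01 -4.39219323e-04] [-0.13780526  0.23626311 -0.22439742] 0.004113675956978834
```

View pics/w2.png

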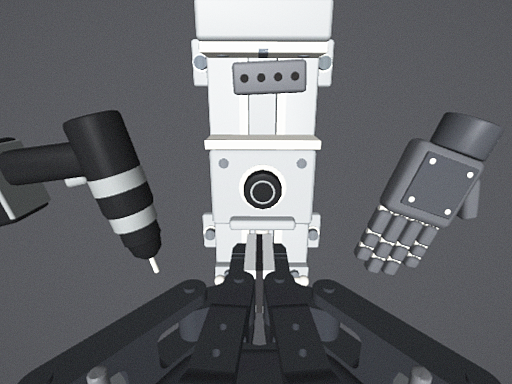

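The wrist view shows the button top at (263,190), the ledge at (262,223), the jaw faces at rows 143 and 45, and the knuckle at (269,77). The fingers are shut and in line with the vice.

```bash
python3 - <<'E'
from h import *
z=load('w2'); g=cv2.cvtColor(z['im'],cv2.COLOR_RGB2GRAY)
w=(g[160:220,235:292]<75).astype(np.uint8); w=cv2.morphologyEx(w,cv2.MORPH_CLOSE,np.ones((9,9)))
k,l,st,c=cv2.connectedComponentsWithStats(w); i=1+np.argmax(st[1:,4]); print(st[i],c[i]+[235,160], ray(z,*(c[i]+[235,160]),.085))
e=[ray(z,263,192,.09),ray(z,262,221,.088),ray(z,262,45,.079),ray(z,262,143,.076)]
for q in e: print(q)
print('ring',ray(z,262.5,191.5,.09))
P=cloud(z)
for v in (185,192,221): print(v,P[v,262])
# jaw sides for axis
print(ray(z,194,41,.079),ray(z,331,41,.079))
E
```

```text
[   9   10   37   39 1136] [262.15316901 189.07306338] [0.54422589 0.01132165 0.085     ]
[0.54513081 0.0120739  0.09      ]
[0.57303368 0.01341825 0.088     ]
[0.43099672 0.00237986 0.079     ]
[0.50590618 0.00826165 0.076     ]
ring [0.5447146 0.0116144 0.09     ]
185 [0.53878384 0.01071964 0.0905751 ]
192 [0.54537227 0.0112434  0.08948273]
221 [0.57370735 0.01348236 0.08652925]
[ 0.43209213 -0.04926747  0.079     ] [0.42438603 0.05430274 0.079     ]
```

play_rows(
  deltas=[
    [0,-3,1.5,30,0,0,0],
    [0,-3,1.5,60,0,0,0],
    [0,-3,1.5,80,0,0,0],
    [0,-3,1.5,87,0,0,0],
    [0,-3,1.5,90,0,0,0],
    [0,-3,1.5,92,0,0,0],
    [0,-3,1.5,94,0,0,0],
    [0,-3,1.5,96,0,0,0],
    [0,-3,1.5,96,0,0,0],
    [0,-3,1.5,96,0,0,0],
  ],
)

```text
t: 3.45
position: [0.5507, 0.0115, 0.1077]
eef_rot: [0.0, -0.037, 0.999, -0.0]
contact_force: [0.5, 0.5, 3.5]
grip_width: 0.003
```

play_rows(
  deltas=[
    [0,0,0,1.5,0,0,0],
    [0,0,0,2.5,0,0,0],
    [0,0,0,3.5,0,0,0],
    [0,0,0,3.5,0,0,0],
    [0,0,0,3.5,0,0,0],
  ],
)

```text
t: 4.08
position: [0.5513, 0.0115, 0.105]
eef_rot: [0.001, -0.037, 0.999, -0.0]
contact_force: [0.4, 0.5, 10.5]
grip_width: -0.003
```

Bottomed out at about 10 N. Now I drag the jaw, keeping about 1 mm of downward preload.

play_rows(
  deltas=[
    [0,-2,0,0.8,0,0,0],
    [0,-5,0,0.8,0,0,0],
    [0,-8,0,0.8,0,0,0],
    [0,-12,0,0.8,0,0,0],
    [0,-16,0,0.8,0,0,0],
    [0,-20,0,0.8,0,0,0],
    [0,-20,0,0.8,0,0,0],
  ],
)

```text
t: 4.95
position: [0.5724, 0.013, 0.105]
eef_rot: [0.002, -0.037, 0.999, -0.001]
contact_force: [0.6, 1.6, 10.4]
grip_width: -0.003
```

```bash
python3 - <<'E'
from h import *
grab('wrist','w3'); s=bot.sense(); print(s['t'],s['position'],s['contact_force'])
E
```

```text
5.0 [0.57237723 0.0129579  0.10501866] [ 0.89418217  0.71231725 10.21302133]
```

View pics/w3.png

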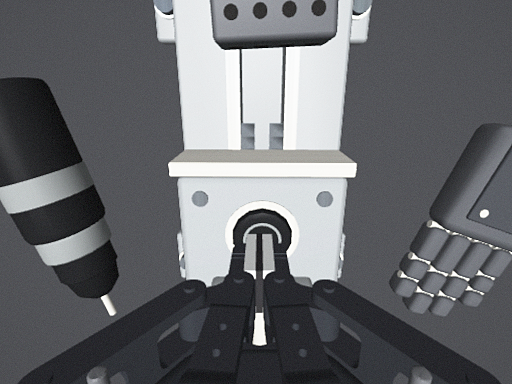

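The wrist view shows the fingertips on the pressed button at (262,235). The jaw's front strip is at rows 150–177, so it moved with the tool. I carry on.

play_rows(
  deltas=[
    [0,-4,0,0.8,0,0,0],
    [0,-8,0,0.8,0,0,0],
    [0,-12,0,0.8,0,0,0],
    [0,-16,0,0.8,0,0,0],
    [0,-20,0,0.8,0,0,0],
    [0,-24,0,0.8,0,0,0],
    [0,-27,0,0.8,0,0,0],
    [0,-30,0,0.8,0,0,0],
    [0,-30,0,0.8,0,0,0],
  ],
)

```text
t: 6.12
position: [0.6031, 0.0152, 0.105]
eef_rot: [0.003, -0.037, 0.999, -0.001]
contact_force: [1.3, 0.1, 9.1]
grip_width: 0.004
```

```bash
python3 - <<'E'
from h import *
grab('wrist','w4'); s=bot.sense(); print(s['t'],s['position'],s['contact_force'])
for n in('w2','w3','w4'):
    z=load(n); g=cv2.cvtColor(z['im'],cv2.COLOR_RGB2GRAY).astype(int)
    print(n,g[130:200,210].tolist()); 
    for v in (143,150,163,177): print(v,ray(z,262,v,.076))
    P=cloud(z); c=P[100:215,210]; k=np.abs(c[:,2]-.076)<.006; print('deck start',100+np.argmax(k),c[k][:2])
E
```

```text
6.175 [0.60309967 0.01518714 0.10504645] [-0.10385805  0.44086645  9.66780082]
w2 [188, 197, 193, 199, 184, 161, 171, 175, 180, 142, 255, 255, 254, 253, 253, 253, 253, 255, 255, 174, 134, 189, 209, 213, 213, 211, 203, 202, 203, 198, 195, 195, 190, 197, 194, 190, 186, 190, 186, 185, 177, 174, 173, 162, 161, 153, 149, 138, 123, 109, 111, 100, 96, 91, 86, 81, 77, 77, 74, 70, 75, 72, 77, 85, 78, 82, 87, 85, 80, 85]
143 [0.50590618 0.00826165 0.076     ]
150 [0.51191178 0.00873133 0.076     ]
163 [0.52331541 0.00962318 0.076     ]
177 [0.53597438 0.0106132  0.076     ]
deck start 139 [[ 0.50642622 -0.03665346  0.07235696]
 [ 0.50695111 -0.03631788  0.07436171]]
w3 [231, 232, 232, 230, 232, 232, 233, 233, 233, 231, 232, 229, 232, 231, 231, 231, 230, 233, 241, 192, 153, 158, 163, 163, 162, 161, 152, 170, 165, 160, 165, 157, 217, 250, 250, 249, 250, 250, 251, 250, 250, 250, 249, 250, 251, 254, 195, 168, 207, 218, 218, 214, 223, 224, 224, 228, 225, 224, 226, 225, 223, 221, 223, 225, 227, 226, 223, 222, 223, 223]
143 [0.51492855 0.00922985 0.076     ]
150 [0.51854335 0.00951276 0.076     ]
163 [0.52540954 0.01005014 0.076     ]
177 [0.53303511 0.01064695 0.076     ]
deck start 160 [[ 0.52696963 -0.01793169  0.07140834]
 [ 0.52688397 -0.01751456  0.07399409]]
w4 [230, 230, 229, 230, 227, 230, 227, 230, 228, 229, 229, 230, 228, 225, 230, 229, 230, 231, 238, 190, 155, 163, 159, 162, 165, 164, 167, 166, 166, 165, 164, 153, 227, 251, 251, 251, 250, 250, 250, 251, 250, 250, 250, 250, 252, 255, 194, 166, 204, 217, 218, 221, 221, 222, 225, 225, 226, 222, 224, 225, 223, 226, 227, 221, 226, 227, 221, 229, 225, 225]
143 [0.5456889  0.01143389 0.076     ]
150 [0.54930299 0.01171699 0.076     ]
163 [0.55616869 0.01225481 0.076     ]
177 [0.56379498 0.01285221 0.076     ]
deck start 159 [[ 0.55749162 -0.01592553  0.07015148]
 [ 0.55787951 -0.01580689  0.07083541]]
```

The jaw is following rigidly, with about 5 mm left. I take small steps into the stop.

play_rows(
  deltas=[
    [0,-1.5,0,0.8,0,0,0],
    [0,-3,0,0.8,0,0,0],
    [0,-4,0,0.8,0,0,0],
    [0,-5,0,0.8,0,0,0],
    [0,-6,0,0.8,0,0,0],
    [0,-7,0,0.8,0,0,0],
    [0,-7,0,0.8,0,0,0],
  ],
)

```text
t: 7.05
position: [0.6107, 0.0157, 0.105]
eef_rot: [0.004, -0.037, 0.999, -0.001]
contact_force: [-0.9, 1.1, 10.5]
grip_width: -0.002
```

```bash
python3 - <<'E'
from h import *
grab('wrist','w5'); s=bot.sense(); print(s['t'],s['position'],s['contact_force'])
for n in('w4','w5'):
    z=load(n); g=cv2.cvtColor(z['im'],cv2.COLOR_RGB2GRAY).astype(int)[130:200,210]
    v=131+np.argmax(np.diff(g)[20:])+20-.5; print(n,v,ray(z,262,v,.076))
E
```

```text
7.1 [0.61069686 0.01571223 0.10503372] [-0.07543878  1.08330219  9.64601401]
w4 161.5 [0.55536607 0.01219194 0.076     ]
w5 161.5 [0.56295068 0.01271849 0.076     ]
```

play_rows(
  deltas=[
    [0,-1,0,0.8,0,0,0],
    [0,-2,0,0.8,0,0,0],
    [0,-3,0,0.8,0,0,0],
    [0,-4,0,0.8,0,0,0],
    [0,-5,0,0.8,0,0,0],
    [0,-6,0,0.8,0,0,0],
    [0,-6,0,0.8,0,0,0],
  ],
)

```text
t: 7.98
position: [0.6134, 0.016, 0.1048]
eef_rot: [0.001, -0.037, 0.999, -0.001]
contact_force: [-15.8, -1.1, 22.9]
grip_width: 0.002
```

```bash
python3 - <<'E'
from h import *
grab('wrist','w6'); s=bot.sense(); print(s['t'],s['position'],s['contact_force'])
for n in('w5','w6'):
    z=load(n); g=cv2.cvtColor(z['im'],cv2.COLOR_RGB2GRAY).astype(int)[130:200,210]
    v=131+np.argmax(np.diff(g)[20:])+20-.5; print(n,v,ray(z,262,v,.076))
E
```

```text
8.025 [0.61343532 0.0159795  0.10476738] [-15.78886729  -0.67032115  23.02752385]
w5 161.5 [0.56295068 0.01271849 0.076     ]
w6 160.5 [0.56503501 0.0129126  0.076     ]
```

At the stop: the push force rose to 16 N and the jaw halted. I ease off the sideways push, then lift straight up so the button springs back.

play_rows(
  deltas=[
    [0,0,0,0.3,0,0,0],
    [0,0,0,0.3,0,0,0],
    [0,0,0,-2,0,0,0],
    [0,0,0,-4,0,0,0],
    [0,0,0,-7,0,0,0],
    [0,0,0,-12,0,0,0],
    [0,0,0,-30,0,0,0],
    [0,0,0,-60,0,0,0],
    [0,0,0,-95,0,0,0],
    [0,0,0,-98,0,0,0],
    [0,0,0,-98,0,0,0],
    [0,0,0,-98,0,0,0],
  ],
)

```text
t: 9.52
position: [0.6126, 0.0162, 0.2016]
eef_rot: [0.0, -0.037, 0.999, -0.001]
contact_force: [0.9, -0.1, 0.6]
grip_width: 0.003
```

```bash
python3 - <<'E'
from h import *
grab('wrist','w7'); grab('side','d7'); s=bot.sense(); print(s['t'],s['position'],s['contact_force'])
z=load('w7'); P=cloud(z); m=(np.abs(P[...,2]-.0885)<.006)&(np.hypot(P[...,0]-.606,P[...,1]-.0155)<.03)
g=cv2.cvtColor(z['im'],cv2.COLOR_RGB2GRAY); b=m&(g<75); v,u=np.nonzero(b)
print('button px',u.mean(),v.mean(),'height',np.percentile(P[b][:,2],[10,50,90]),ray(z,u.mean(),v.mean(),.087))
m=(np.hypot(P[...,0]-.606,P[...,1]-.0155)<.012); print('top z',np.median(P[m][:,2]), load('w2')['d'][192,262])
a=cv2.imread('pics/d7.png')[150:290,140:340]; cv2.imwrite('pics/v7.png',np.hstack([cv2.resize(a,(550,384)),cv2.imread('pics/w7.png')[:,150:400]]))
E
```

```text
9.625 [0.61270608 0.0161923  0.20171934] [-0.83436772 -0.58189771  0.03924007]
button px 260.567066521265 185.6968375136314 height [0.08753634 0.08934817 0.09037636] [0.60546242 0.01575282 0.087     ]
top z 0.22849088961468886 0.24758463
```

View pics/v7.png

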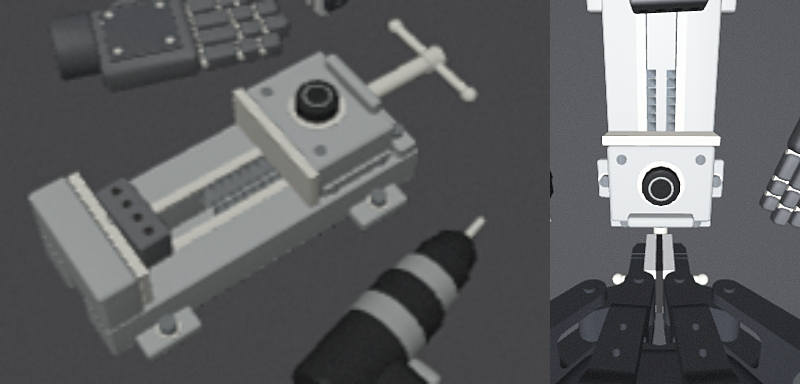

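The combined view shows the jaw against the end stop and the button up, at side crop (318,98), with its top at 89 mm. The knuckle, hand and drill have not moved, and the gripper is clear of everything.

```bash
python3 -c "
from rig import bot
print(bot.close_job())"
```

```text
the job is handed in; nothing more can be done
None
```

The vice is open to its end stop, the button has sprung back up, and I handed the job in at about 9.6 s of the 35 s allowed.

- **Opening:** I pressed the button fully down with shut fingers (about 10 N). I held it down while dragging the jaw about 61 mm, until it stopped. On meeting the stop, the sideways force rose to about 16 N and the downward force to 23 N.
- **Release:** I eased off and lifted straight up. The button top then measured about 89 mm above the bench (90 mm is fully up). The button's middle was at x ≈ 0.605 m, close to the 0.607 m I expected at the end stop.
- **Surroundings:** In the last pictures the knuckle block lies beside the fixed jaw, and the hand and drill look unmoved. The gripper was clear, at about 0 N.
- **Checks that disagreed:** I first estimated 55–57 mm of travel left, but the jaw moved about 61 mm, so I relied on the force rise at the stop. A second, cruder reading of the button-top height came out at 0.228 m. I put that down to the fingers being in its sampling window and ignored it.

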